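# Hold a drilled puppet foot over its control rod

## Task

Slide the vise jaw open by its post, lift the drilled wooden puppet foot out of the vise and carry it over the bamboo rail to the stand with the three rods. Finish still holding it in the gripper, level and at rest, hovering about 10 mm above the tip of the longest rod without touching it, with the hole centred over the rod and the foot's long side parallel to the row of rods. Leave the jaw open, do not bump the rail, the stand or any rod, and leave the drum, flag holder and comb where they are.

Things in the scene. Friction and masses are not known exactly. Their poses are not given: they have to be found in the camera images.
- foot_mid (a point): The puppet foot: a pale wooden block 64 long (its x) x 40 wide (its y) x 44 mm high, with a round collar 33 mm across and 12 mm high on top (56 mm in all) and a vertical through hole 20 mm wide in its middle. 90 g or so. This point is on the hole's axis, half-way up: 28 mm above the underside. Axes: x along the length, z up. At the start it stands on the vise bed between the jaws, its length along the vise.
- vise: The carver's vise, fixed to the shelf: a dark wooden bed 215 (its x) x 80 mm, top 25 mm above the shelf, fixed jaw at its +x end, 65 mm high over the shelf, sliding jaw at its -x end (the end towards the robot). Origin: on the shelf surface directly under the middle of the foot as clamped; the bed reaches 140 mm from it to -x, 75 mm to +x. The foot's two long sides are free, with no jaw beside them, so it can be grasped across its 40 mm width.
- jaw (a joint): Travel of the sliding jaw in m: about 0 to 0.003 at the start (closed on the foot), 0.045 fully open; it moves along the vise's -x, against about 3 N of friction, and stays where it is left. A steel lip on the jaw overhangs the end of the foot by about 9 mm, so the foot cannot be lifted until the jaw is at least 12 mm open.
- jaw_post (a point): Upright steel post, 16 mm thick and 40 mm high, on top of the sliding jaw, by which the jaw is pulled; this point is the middle of the post, 20 mm above the jaw's flat top (the jaw's top is 79 mm above the shelf) and 20 mm below the post's end. Axes as the vise.
- stand: The bamboo stand, fixed: 200 (its x) x 64 mm, 60 mm high, gripping three upright round rods, 14 mm thick, in a row along its x, 55 mm apart with the middle one at the stand's middle. Origin: centre of the underside.
- rod_long_tip (a point): Centre of the tip of the longest rod, 150 mm above the shelf. It may be at any of the three places of the row. Axes: z up.
- rod_mid: The middle-length rod, fixed in the stand; tip 118 mm above the shelf. Origin: centre of its lower end, 10 mm above the shelf.
- rod_short: The shortest rod, fixed in the stand; tip 102 mm above the shelf. Origin: centre of its lower end, 10 mm above the shelf.
- rail: Bamboo drying rail between the vise and the stand, fixed: a bar 16 mm thick and 416 mm long along its x, top 140 mm above the shelf, on two posts with feet 70 mm wide, three small puppets hung under it. Origin: on the shelf under the middle of the bar.
- drum: Lacquered drum, loose bystander, 96 mm across, 70 mm high. Origin: centre of the underside.
- flag_holder: Gilded flag holder, loose bystander, foot 64 mm across, 85 mm high. Origin: centre of the underside.
- comb: Horn comb lying flat, loose bystander, 61 (x) x 110 (y) x 6 mm. Origin: on the shelf under its middle.
Mind the look-alikes: they are no part of the job. Several things have the shape of the vise; the one meant has the colours described above.

How it is judged:
By the outcome, as a careful person would: the job done as asked, in the order asked, and still so for the second after the job is handed in, while the arm keeps its last pose, push and grip.
It also fails if it takes over 51 s, if anything falls off the work surface, if the arm or the gripper's body presses on something with over 40 N, if the wrist force passes 120 N, or if a joint passes its speed limit or range.

## Robot

A 6-joint arm with a two-finger parallel gripper is mounted at the origin on the work surface. World frame = base frame: x ahead of the robot, y to its left, z up, the work surface at z = 0. Lengths are in m, angles in rad, forces in N, time in s.
With the tool pointing down it reaches from about 0.425 to 0.95 m from the base axis. Payload 3.5 kg.
Tool frame: the origin (TCP) lies midway between the tips of the shut fingers; the grasp point (between the pads) lies 19 mm behind it; z points along the fingers, y is the line along which they close (so a half turn about z gives the same grasp; the last joint's range is limited). The gripper opens to 85 mm and grips with 20 to 120 N. Pads are 22 mm wide; open, the fingers measure 114 mm over their backs; the gripper's body (76 mm by 85 mm) begins 54 mm behind the grasp point. The pads swing forward as they close: fully open they stand 13 mm farther back than shut.
Start: joints at [-1.385, 0.286, 1.577, -0, 1.279, -0.15], TCP at [0.222, -0.637, 0.231] pointing down, gripper open.
Joint ranges: [-2.77, 2.77], [-0.9, 2.22], [0.21, 2.48], [-1.53, 4.67], [0.24, 2.81], [-2.84, 2.84]. Speed limits (rad/s): [2.79, 2.79, 3.14, 3.14, 3.14, 3.14].

## Interface

Orientations are given as a unit quaternion [x, y, z, w].
In Python, from plant import ctrl gives the robot as it stands. The module is installed in compiled form; this text tells all that it offers.
- The arm moves only by the shell command python3 -m inch 'ROWS' [FORCE]. ROWS is JSON, a list of rows, each a list of 5 numbers: the closure, from 0 (fully open) to 1 (shut), then the shift along the tool's x, y, z in m, then the turn about the tool's z in degrees. A call has 1 to 5 rows; each row is the pose to reach, as a shift and turn from the pose commanded when the call began, along the tool's axes at that moment; what a row does not reach only later rows make up. A row lasts 1/12 s, in which the tool goes at most 41.7 mm and 7.16 degrees, less where a joint would pass 70% of its speed; a pose out of reach is approached as far as the arm can. A call with a gripper value outside its range is refused whole. The fingers move at their own pace and stop on an object; FORCE is the grip in N (left out, the last holds). Time passes only in rows, so rows that repeat a pose let the fingers close. It gives the time, the measured TCP pose, the force, the opening and the grip force at its end, in the units of the state.
- ctrl.get_state(): the state, without advancing time (a new reading comes with each control period).
- ctrl.read_camera(name): name is "scene" or "top" or "wrist"; returns a dict with "pixels" (384x512x3 uint8, red, green, blue), "depth" (384x512 float32, m along the optical axis (not along the pixel's ray), 0 where there is no reading), "fx", "fy", "cx", "cy" (pixels), "D" ([k1, k2, p1, p2, k3] as OpenCV has them; the pictures are not rectified), "xyz" and "rotation" of the camera in the world; the wrist camera has in their place "mount" (4x4, takes a point from camera to tool coordinates, whose origin is the TCP and whose axes are the flange's). Camera axes: x right, y down, z forward; pixel columns grow to the right and rows downward; lengths in m; the calibration is good to about 2 mm. A picture is of the moment at which its call begins: read the wrist's pose just before it.
- ctrl.sign_off(): hands the job in; it is judged then, once.
Trained networks look in a picture, given as the dict that the camera call returned (one of the last four; its "shot" number tells which), for a name from the list of things; names that differ only in an ending like _2 or _b are one class to them, and where a whole thing is asked for, a point or a joint stands for the part that bears it (a point fixed in the world has none). Each returns a list of dicts, best first, with "score" (0 to 1); they miss things now and then, are a little off and sometimes report something else, mostly with a low value. They report only what shows in the picture. A call takes as long as a camera call. They do not tell look-alikes from the thing itself.
- ctrl.spot_in(query, picture): "at" ([column, row] in pixels, amid what is visible of it).
- ctrl.tip_of(query, picture): "at" ([column, row] in pixels: a listed point, or the origin of a listed thing).
The state is a dict: "time": time; "qpos": joint angles; "dq": joint speeds; "joint_efforts": joint torques, N m; "eef_pos": TCP position; "tcp_rot": TCP orientation; "contact_force": force on the tool from outside, world axes, zero at the start; "wrist_torque": the same for the moment, N m; "opening": opening from 0.0 (shut) to 1.0 (fully open); "finger_force": force on a finger pad.
Only numpy, scipy, OpenCV 4.12 (cv2) and the standard library are available. Lean on these libraries where they do the work, as an engineer would, in place of code of your own. Each camera call takes 0.05 s, during which the arm holds its last target. There are 200 camera calls.

## Working session

There is one attempt and no reset: what is moved stays moved. The work goes in short steps, Python scripts to look and compute and a shell command to move; the robot and the scene stay as the last step left them, time stands still between calls to the robot, and variables do not carry over. Pictures are saved under pics/ and viewed, at most 10 in all, crops included, and the job is handed in when it is done.

```bash
mkdir -p pics; cat > h.py <<'E'
import numpy as np, cv2
from scipy.spatial.transform import Rotation as R
from plant import ctrl
def cam_pose(p, st=None):
    if "mount" in p:
        T=np.eye(4); T[:3,:3]=R.from_quat(st["tcp_rot"]).as_matrix(); T[:3,3]=st["eef_pos"]
        return T@np.array(p["mount"])
    T=np.eye(4); r=np.array(p["rotation"]); T[:3,:3]=r if r.shape==(3,3) else R.from_quat(r).as_matrix(); T[:3,3]=p["xyz"]; return T
def K(p): return np.array([[p["fx"],0,p["cx"]],[0,p["fy"],p["cy"]],[0,0,1.]])
def ray(p,uv,st=None):
    T=cam_pose(p,st); n=cv2.undistortPoints(np.array([[uv]],float),K(p),np.array(p["D"],float))[0,0]
    return T[:3,3],T[:3,:3]@np.array([n[0],n[1],1.])
def at_z(p,uv,z,st=None):
    o,d=ray(p,uv,st); return o+d*(z-o[2])/d[2]
def at_d(p,uv,st=None):
    o,d=ray(p,uv,st); u,v=np.round(uv).astype(int); return o+d*p["depth"][v,u]
def cloud(p,st=None):
    h,w=p["depth"].shape; g=np.stack(np.meshgrid(np.arange(w),np.arange(h)),-1).reshape(-1,1,2).astype(float)
    n=cv2.undistortPoints(g,K(p),np.array(p["D"],float)).reshape(-1,2); T=cam_pose(p,st)
    c=np.c_[n,np.ones(len(n))]*p["depth"].reshape(-1,1)
    return (c@T[:3,:3].T+T[:3,3]).reshape(h,w,3)
def save(p,f,crop=None,s=1):
    im=p["pixels"][...,::-1]
    if crop: im=im[crop[1]:crop[3],crop[0]:crop[2]]
    cv2.imwrite(f,cv2.resize(im,None,fx=s,fy=s,interpolation=cv2.INTER_CUBIC))
E
python3 - <<'E'
from h import *
np.set_printoptions(precision=4,suppress=True)
Z={"foot_mid":.053,"vise":0,"jaw_post":.099,"stand":0,"rod_long_tip":.15,"rod_mid":.01,"rod_short":.01,"rail":0,"drum":0,"flag_holder":0,"comb":0}
for n in ("scene","top"):
    p=ctrl.read_camera(n); save(p,f"pics/{n}.png"); print(n,p["xyz"],p["fx"])
    np.savez(f"{n}.npz",pix=p["pixels"],cl=cloud(p))
    for q,z in Z.items():
        for f in (ctrl.tip_of,):
            for r in f(q,p)[:4]: print(q,np.round(r["at"],1),round(r["score"],2),at_z(p,r["at"],z),at_d(p,r["at"]))
E
```

```text
scene [1.3738 0.5687 0.9398] 488.07569590302364
foot_mid [191.6 182.2] 0.75 [ 0.5342 -0.2504  0.053 ] [ 0.5364 -0.2483  0.0553]
vise [132.1 177.7] 0.82 [ 0.5681 -0.4772  0.    ] [ 0.6095 -0.4235  0.0482]
vise [194.6 192.9] 0.68 [ 0.5208 -0.2568  0.    ] [ 0.5535 -0.2251  0.036 ]
vise [222.9 145.1] 0.56 [ 0.261  -0.3431 -0.    ] [ 0.3164 -0.2977  0.0468]
vise [303.7 222.8] 0.39 [0.4597 0.0928 0.    ] [0.6033 0.1676 0.1476]
jaw_post [199.1 154.2] 0.8 [ 0.4572 -0.2786  0.099 ] [ 0.4691 -0.2676  0.1099]
jaw_post [227.7 109.6] 0.7 [ 0.1894 -0.368   0.099 ] [ 0.2006 -0.3591  0.107 ]
jaw_post [137.9 140.9] 0.61 [ 0.5026 -0.4923  0.099 ] [ 0.5156 -0.4765  0.1116]
jaw_post [300.7 220. ] 0.38 [0.5509 0.1313 0.099 ] [0.4568 0.0812 0.0028]
stand [311.6 249.7] 0.85 [0.5409 0.1629 0.    ] [0.5944 0.189  0.0604]
stand [257.6 296.2] 0.2 [0.7487 0.1284 0.    ] [0.7595 0.136  0.0162]
rod_long_tip [302.2 223.1] 0.7 [0.6085 0.1663 0.15  ] [0.6077 0.1659 0.1492]
rail [258.4 229.3] 0.8 [ 0.5511 -0.0008  0.    ] [0.5524 0.     0.0014]
drum [258.  226.1] 0.28 [ 0.5408 -0.0091  0.    ] [ 0.5416 -0.0085  0.00
[... 572 characters left out ...]
[ 0.2021 -0.3598  0.1167]
jaw_post [382.5 185.1] 0.63 [ 0.4987 -0.4763  0.099 ] [ 0.5003 -0.4794  0.0895]
stand [186.7 176.2] 0.92 [0.5459 0.1728 0.    ] [0.5343 0.1626 0.0629]
rod_long_tip [181.4 149.1] 0.53 [0.6047 0.1673 0.15  ] [0.6036 0.1665 0.1544]
rod_mid [182.2 188.6] 0.38 [0.5006 0.1856 0.01  ] [0.4943 0.1786 0.0509]
rod_short [184.8 177.8] 0.36 [0.5384 0.1776 0.01  ] [0.5295 0.1694 0.0595]
rail [236.8 174.8] 0.65 [ 0.5509 -0.0019  0.    ] [ 0.5248 -0.0068  0.139 ]
drum [296.5 122.8] 0.8 [ 0.7397 -0.2138  0.    ] [ 0.7157 -0.2049  0.0736]
flag_holder [202.1 123.4] 0.68 [0.7372 0.1228 0.    ] [0.7308 0.1203 0.0197]
comb [119.8 190.2] 0.58 [0.4964 0.4037 0.    ] [0.4958 0.4023 0.0043]
```

View pics/scene.png

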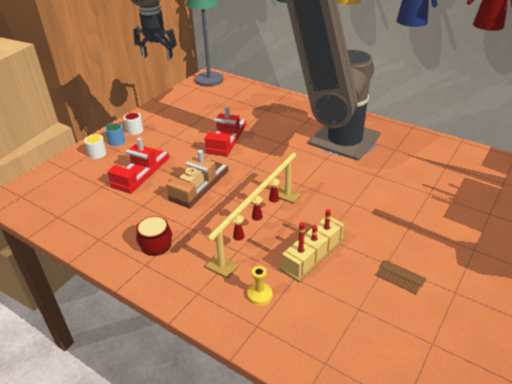

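View pics/top.png

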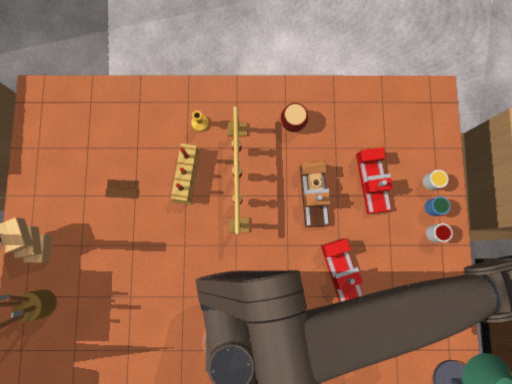

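The top view shows the wooden vise at about (315,190), with its post at (318,197). The red look-alikes are at (375,180) and (342,268). The rail runs near column 237, and the stand is at (185,173) with the long rod at its far end.

```bash
cat >> h.py <<'E'
def shift(target, yaw=None):
    "tool-axis shift (m) to world TCP target, and the turn about tool z (deg) to put tool y at world yaw"
    st=ctrl.get_state(); M=R.from_quat(st["tcp_rot"]).as_matrix()
    s=M.T@(np.array(target)-st["eef_pos"]); t=None
    if yaw is not None:
        y=M.T@np.array([np.cos(yaw),np.sin(yaw),0]); t=np.degrees(np.arctan2(-y[0],y[1])); t=(t+90)%180-90
    print("shift",np.round(s,4),"turn",t)
E
python3 - <<'E'
from h import *
np.set_printoptions(precision=4,suppress=True)
st=ctrl.get_state(); print(st["time"],st["eef_pos"],R.from_quat(st["tcp_rot"]).as_matrix(),st["opening"])
p=ctrl.read_camera("wrist"); print(p["mount"],p["fx"])
shift([.44,-.27,.33],np.pi/2)
d=np.load("top.npz"); cl=d["cl"]
for nm,(a,b,c,e),z in (("vise",(.38,.62,-.33,-.2),(.015,.12)),("stand",(.42,.68,.1,.25),(.045,.075)),("rail",(.3,.8,-.06,.04),(.12,.16))):
    m=(cl[...,0]>a)&(cl[...,0]<b)&(cl[...,1]>c)&(cl[...,1]<e)&(cl[...,2]>z[0])&(cl[...,2]<z[1])
    q=cl[m][:,:2].astype(np.float32); (cx,cy),wh,an=cv2.minAreaRect(q); print(nm,m.sum(),cx,cy,wh,an)
E
```

```text
1.2 [ 0.2225 -0.6373  0.2313] [[ 0.9441  0.3295 -0.    ]
 [ 0.3295 -0.9441  0.    ]
 [-0.     -0.     -1.    ]] 1.0013196200549457
[[-0.     -0.9491 -0.315   0.0806]
 [ 1.      0.0004 -0.0014 -0.0006]
 [ 0.0014 -0.315   0.9491 -0.1427]
 [ 0.      0.      0.      1.    ]] 305.7812134547515
shift [ 0.3264 -0.2751 -0.0987] turn 19.244459116089388
vise 1537 0.48300403356552124 -0.26720866560935974 (0.20828595757484436, 0.08110048621892929) 3.715731382369995
stand 854 0.552544891834259 0.17500190436840057 (0.056947022676467896, 0.19096548855304718) 81.14117431640625
rail 647 0.5489621758460999 -0.004348257556557655 (0.4118022918701172, 0.016398921608924866) 1.1252150535583496
```

```bash
python3 -m inch '[[0,0.02,-0.013,-0.006,0],[0,0.052,-0.034,-0.014,0],[0,0.084,-0.055,-0.022,0],[0,0.116,-0.076,-0.030,0],[0,0.148,-0.097,-0.038,0]]'
python3 -m inch '[[0,0.032,-0.021,-0.008,0],[0,0.064,-0.042,-0.016,0],[0,0.096,-0.063,-0.024,0],[0,0.128,-0.084,-0.032,0],[0,0.160,-0.105,-0.040,0]]'
python3 -m inch '[[0,0.032,-0.022,-0.008,4],[0,0.064,-0.043,-0.016,8],[0,0.075,-0.053,-0.021,12],[0,0.075,-0.053,-0.021,15.5],[0,0.075,-0.053,-0.021,15.5]]'
python3 - <<'E'
from h import *
np.set_printoptions(precision=4,suppress=True)
Z={"foot_mid":.053,"vise":0,"jaw_post":.099}
st=ctrl.get_state();p=ctrl.read_camera("wrist"); save(p,"pics/w1.png"); print(st["time"],st["eef_pos"],R.from_quat(st["tcp_rot"]).as_euler("xyz",True))
cl=cloud(p,st); np.savez("w1.npz",cl=cl)
for q,z in Z.items():
    for r in ctrl.tip_of(q,p)[:3]: print(q,np.round(r["at"],1),round(r["score"],2),at_z(p,r["at"],z,st),at_d(p,r["at"],st))
def box(nm,a,b,c,e,z0,z1):
    m=(cl[...,0]>a)&(cl[...,0]<b)&(cl[...,1]>c)&(cl[...,1]<e)&(cl[...,2]>z0)&(cl[...,2]<z1)
    q=cl[m][:,:2].astype(np.float32)
    if len(q)>9: print(nm,m.sum(),cv2.minAreaRect(q),q.mean(0),np.median(cl[m][:,2]))
box("collar",.45,.62,-.33,-.2,.077,.0845)
box("footblock",.49,.58,-.31,-.21,.064,.0735)
box("posttop",.40,.52,-.33,-.2,.11,.125)
box("bed",.35,.62,-.33,-.2,.018,.030)
box("jaw",.35,.62,-.33,-.2,.072,.084)
E
```

```text
time: 1.67
eef_pos: [0.3309, -0.4956, 0.2697]
tcp_rot: [0.986, 0.167, 0.0, 0.0]
contact_force: [-0.3, 0.2, 0.2]
opening: 1.001
finger_force: 0.0
time: 2.08
eef_pos: [0.4475, -0.3434, 0.31]
tcp_rot: [0.986, 0.167, 0.0, 0.0]
contact_force: [0.4, -0.1, 0.5]
opening: 0.995
finger_force: 0.0
time: 2.5
eef_pos: [0.5008, -0.2692, 0.3311]
tcp_rot: [0.999, 0.033, 0.0, 0.001]
contact_force: [0.0, -0.0, -0.4]
opening: 1.003
finger_force: 0.0
2.5 [ 0.5008 -0.2692  0.3311] [179.94    -0.0547   3.8327]
foot_mid [259.  144.1] 0.59 [ 0.5156 -0.2683  0.053 ] [ 0.5111 -0.2687  0.0238]
vise [390.7 118.9] 0.98 [ 0.5603 -0.4674  0.    ] [ 0.5614 -0.4566  0.025 ]
vise [255.5 138.9] 0.97 [ 0.5151 -0.2631  0.    ] [ 0.5262 -0.2631  0.0804]
vise [288.4 286. ] 0.56 [ 0.2538 -0.3399  0.    ] [ 0.2988 -0.3293  0.0653]
jaw_post [302.8 357.6] 0.68 [ 0.1877 -0.3609  0.099 ] [ 0.513  -0.2799  0.4091]
jaw_post [422.8 168.5] 0.56 [ 0.5068 -0.4787  0.099 ] [ 0.5103 -0.4684  0.1169]
jaw_post [255.9 193.8] 0.55 [ 0.4585 -0.2681  0.099 ] [ 0.465  -0.2678  0.1188]
collar 1816 ((0.48868149518966675, -0.26696881651878357), (0.08024664223194122, 0.07597418874502182), 2.6612660884857178) [ 0.4783 -0.2681] 0.07957844801393221
footblock 2223 ((0.5350792407989502, -0.2626277506351471), (0.09103330224752426, 0.07933014631271362), 1.6888306140899658) [ 0.5482 -0.2623] 0.06576270567435655
posttop 142 ((0.45910772681236267, -0.2688761055469513), (0.01501726359128952, 0.014311307109892368), 44.01336669921875) [ 0.4598 -0.2686] 0.11866711774752317
bed 2521 ((0.4795728027820587, -0.26722028851509094), (0.21497580409049988, 0.08017095178365707), 3.8292129039764404) [ 0.4517 -0.2691] 0.026045561052698507
jaw 2247 ((0.48330169916152954, -0.2670068144798279), (0.09098336845636368, 0.07576502859592438), 3.798656702041626) [ 0.4734 -0.2677] 0.07946752710923127
```

View pics/w1.png

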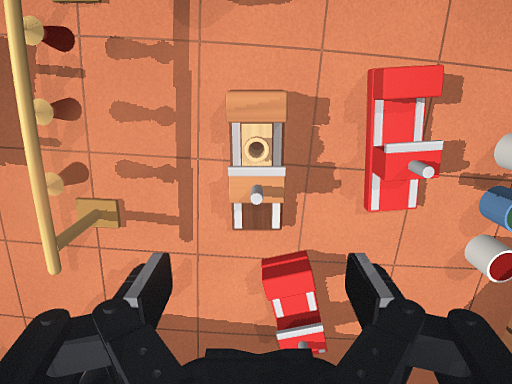

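The wrist view shows the wooden vise at (257,160), with the foot hole at (257,149) and the post at (257,193). The bed fit agrees at 215x80 mm with a yaw of 3.8°. I'll go down on the post and grip it.

```bash
python3 -m inch '[[0,-0.015,-0.001,0.02,0],[0,-0.035,-0.003,0.05,0],[0,-0.0417,-0.0033,0.085,0],[0,-0.0417,-0.0033,0.12,0],[0,-0.0417,-0.0033,0.155,0]]'
python3 -m inch '[[0,0,0,0.035,0],[0,0,0,0.06,0],[0,0,0,0.08,0],[0.4,0,0,0.089,0],[0.6,0,0,0.089,0]]' 40
python3 -m inch '[[0.9,0,0,0,0],[0.9,0,0,0,0],[0.9,0,0,0,0],[0.9,0,0,0,0],[0.9,0,0,0,0]]' 40
python3 -m inch '[[0.9,0,0,0,0],[0.9,0,0,0,0],[0.9,0,0,0,0]]' 40
```

```text
time: 3.12
eef_pos: [0.4572, -0.2705, 0.1741]
tcp_rot: [0.999, 0.032, 0.0, 0.0]
contact_force: [0.6, -0.1, -0.3]
opening: 1.001
finger_force: 0.0
time: 3.53
eef_pos: [0.4563, -0.269, 0.0836]
tcp_rot: [0.999, 0.032, -0.002, -0.002]
contact_force: [-0.8, -0.0, -0.1]
opening: 0.749
finger_force: 0.0
time: 3.95
eef_pos: [0.4591, -0.2694, 0.0883]
tcp_rot: [0.999, 0.032, 0.001, -0.0]
contact_force: [-1.0, 4.1, 6.5]
opening: 0.176
finger_force: 39.4
time: 4.2
eef_pos: [0.4591, -0.2694, 0.0883]
tcp_rot: [0.999, 0.033, 0.001, -0.0]
contact_force: [-0.3, 3.5, 5.7]
opening: 0.169
finger_force: 39.4
```

```bash
python3 -m inch '[[0.9,-0.003,0,0,0],[0.9,-0.008,0,0,0],[0.9,-0.013,0,0,0],[0.9,-0.018,0,0,0],[0.9,-0.023,0,0,0]]'
python3 -m inch '[[0.9,-0.005,0,0,0],[0.9,-0.010,0,0,0],[0.9,-0.015,0,0,0],[0.9,-0.018,0,0,0],[0.9,-0.018,0,0,0]]'
```

```text
time: 4.62
eef_pos: [0.437, -0.2709, 0.0883]
tcp_rot: [0.999, 0.032, 0.002, 0.0]
contact_force: [3.4, 5.2, 4.7]
opening: 0.172
finger_force: 39.3
time: 5.03
eef_pos: [0.4184, -0.2722, 0.0883]
tcp_rot: [0.999, 0.032, 0.002, 0.0]
contact_force: [0.7, 4.6, 6.3]
opening: 0.178
finger_force: 39.5
```

```bash
python3 -m inch '[[0.5,0,0,0,0],[0,0,0,0,0],[0,0,0,0,0],[0,0,0,0,0],[0,0,0,-0.02,0]]'
python3 -m inch '[[0,0,0,-0.03,0],[0,0,0,-0.06,0],[0,0.015,0,-0.095,0],[0,0.045,0,-0.12,0],[0,0.07,0,-0.14,0]]'
python3 -m inch '[[0,0.012,0,0,0],[0,0.012,0,0,0],[0,0.012,0,0,0]]'
python3 - <<'E'
from h import *
np.set_printoptions(precision=4,suppress=True)
Z={"foot_mid":.053,"jaw_post":.099,"vise":0}
st=ctrl.get_state();p=ctrl.read_camera("wrist"); save(p,"pics/w2.png"); print(st["time"],st["eef_pos"],R.from_quat(st["tcp_rot"]).as_euler("xyz",True))
cl=cloud(p,st); np.savez("w2.npz",cl=cl)
for q,z in Z.items():
    for r in ctrl.tip_of(q,p)[:3]: print(q,np.round(r["at"],1),round(r["score"],2),at_z(p,r["at"],z,st),at_d(p,r["at"],st))
def box(nm,a,b,c,e,z0,z1):
    m=(cl[...,0]>a)&(cl[...,0]<b)&(cl[...,1]>c)&(cl[...,1]<e)&(cl[...,2]>z0)&(cl[...,2]<z1)
    q=cl[m][:,:2].astype(np.float32)
    if len(q)>9: print(nm,m.sum(),cv2.minAreaRect(q),q.mean(0),np.median(cl[m][:,2]))
box("collar",.485,.54,-.31,-.22,.0765,.0855)
box("footblock",.465,.543,-.31,-.22,.064,.0735)
box("posttop",.38,.46,-.33,-.2,.11,.125)
box("bed",.35,.62,-.33,-.2,.018,.030)
box("jaw",.35,.47,-.33,-.2,.072,.084)
E
```

```text
time: 5.45
eef_pos: [0.4149, -0.2704, 0.1026]
tcp_rot: [0.999, 0.033, -0.003, -0.003]
contact_force: [-0.6, -0.2, -1.0]
opening: 0.87
finger_force: 0.0
time: 5.87
eef_pos: [0.4886, -0.2686, 0.2496]
tcp_rot: [0.999, 0.032, 0.002, 0.002]
contact_force: [0.5, 0.2, 0.6]
opening: 0.999
finger_force: 0.0
time: 6.12
eef_pos: [0.4985, -0.2666, 0.2445]
tcp_rot: [0.999, 0.033, -0.001, -0.001]
contact_force: [0.0, -0.2, -0.3]
opening: 1.0
finger_force: 0.0
6.1167 [ 0.4985 -0.2666  0.2445] [-179.8974    0.1627    3.7901]
foot_mid [262.4 156.5] 0.96 [ 0.5125 -0.2689  0.053 ] [ 0.507  -0.2695  0.0254]
jaw_post [464.1 186.7] 0.91 [ 0.5055 -0.4735  0.099 ] [ 0.5074 -0.4681  0.1063]
jaw_post [259.1 253.9] 0.79 [ 0.4168 -0.2716  0.099 ] [ 0.4265 -0.271   0.1161]
vise [421.5 120.9] 0.92 [ 0.5614 -0.4666  0.    ] [ 0.5625 -0.454   0.0238]
vise [298.7 316.6] 0.9 [ 0.2544 -0.3443  0.    ] [ 0.3093 -0.3302  0.0655]
vise [259.1 145.3] 0.69 [ 0.516  -0.2649  0.    ] [ 0.529  -0.2641  0.08  ]
collar 493 ((0.5131332874298096, -0.26507094502449036), (0.03239600360393524, 0.030763322487473488), 3.342574119567871) [ 0.5134 -0.265 ] 0.08092558845016884
footblock 1468 ((0.5120976567268372, -0.2650388777256012), (0.06346970051527023, 0.0400923527777195), 3.1276063919067383) [ 0.5133 -0.2648] 0.06929197568407558
posttop 218 ((0.4192483127117157, -0.27118027210235596), (0.01509332749992609, 0.015154087916016579), 77.14698791503906) [ 0.4208 -0.2712] 0.1182222704865481
bed 3372 ((0.5084195733070374, -0.26531273126602173), (0.15952232480049133, 0.08021429181098938), 3.8426079750061035) [ 0.4833 -0.267 ] 0.02615985722710007
jaw 2591 ((0.42442214488983154, -0.27081990242004395), (0.05024300143122673, 0.07601407915353775), 3.740607500076294) [ 0.4278 -0.2707] 0.07935805749938474
```

View pics/w2.png

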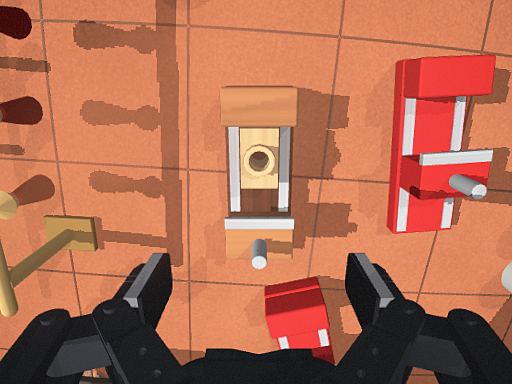

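The jaw is open by about 40 mm (post now at (259,258)). The foot is clear at (258,160) and measures 64x40, with its centre at (0.5125,-0.265).

```bash
python3 - <<'E'
from h import *
st=ctrl.get_state(); print(st["eef_pos"],R.from_quat(st["tcp_rot"]).as_euler("xyz",True))
shift([.5125,-.265,.037],np.pi/2+np.radians(3.7))
E
```

```text
[ 0.49763347 -0.26675201  0.2443874 ] [-1.79874852e+02  1.59263925e-01  3.69430950e+00]
shift [ 0.0155 -0.0003  0.2073] turn -0.005690490714641783
```

```bash
python3 -m inch '[[0,0.008,0,0.02,0],[0,0.0155,0,0.05,0],[0,0.0155,0,0.085,0],[0,0.0155,0,0.12,0],[0,0.0155,0,0.15,0]]'
python3 -m inch '[[0,0,0,0.02,0],[0,0,0,0.037,0],[0,0,0,0.048,0],[0,0,0,0.055,0],[0,0,0,0.055,0]]' 50
python3 -c "
from h import *
print(ctrl.get_state()['contact_force']); shift([.5125,-.265,.037])"
```

```text
time: 6.73
eef_pos: [0.5129, -0.2654, 0.0934]
tcp_rot: [0.999, 0.032, -0.001, -0.001]
contact_force: [0.2, -0.4, -0.4]
opening: 0.999
finger_force: 0.0
time: 7.15
eef_pos: [0.5133, -0.2656, 0.0397]
tcp_rot: [0.999, 0.032, -0.001, -0.001]
contact_force: [-0.9, -0.2, 0.1]
opening: 0.999
finger_force: 0.0
[-0.90526003 -0.1820742   0.1013179 ]
shift [-0.0008 -0.0006  0.0027] turn None
```

```bash
python3 -m inch '[[0.2,0,0,0.002,0],[0.4,0,0,0.002,0],[0.8,0,0,0.002,0],[0.8,0,0,0.002,0],[0.8,0,0,0.002,0]]' 50
python3 -m inch '[[0.8,0,0,0,0],[0.8,0,0,0,0],[0.8,0,0,0,0]]' 50
python3 -m inch '[[0.8,0,0,-0.003,0],[0.8,0,0,-0.008,0],[0.8,0,0,-0.015,0],[0.8,0,0,-0.025,0],[0.8,0,0,-0.035,0]]' 50
python3 -m inch '[[0.8,0,0,-0.02,0],[0.8,0,0,-0.045,0],[0.8,0,0,-0.075,0],[0.8,0,0,-0.105,0],[0.8,0,0,-0.13,0]]' 50
python3 -m inch '[[0.8,0,0,-0.015,0],[0.8,0,0,-0.025,0],[0.8,0,0,-0.025,0],[0.8,0,0,-0.025,0]]' 50
python3 - <<'E'
from h import *
np.set_printoptions(precision=4,suppress=True)
st=ctrl.get_state();p=ctrl.read_camera("wrist"); save(p,"pics/w3.png"); print(st["time"],st["eef_pos"],R.from_quat(st["tcp_rot"]).as_euler("xyz",True))
for r in ctrl.tip_of("foot_mid",p)[:3]: print(r, at_d(p,r["at"],st))
cl=cloud(p,st); T=R.from_quat(st["tcp_rot"]).as_matrix(); tc=(cl-st["eef_pos"])@T
np.savez("w3.npz",tc=tc)
for lo,hi in ((-.05,-.038),(-.038,-.028),):
    m=(abs(tc[...,0])<.045)&(abs(tc[...,1])<.03)&(tc[...,2]>lo)&(tc[...,2]<hi)&(p["depth"]>0)
    if m.sum()>9: print(lo,m.sum(),cv2.minAreaRect(tc[m][:,:2].astype(np.float32)),np.median(tc[m][:,2]))
E
```

```text
time: 7.57
eef_pos: [0.5155, -0.2667, 0.0407]
tcp_rot: [0.999, 0.033, 0.001, 0.001]
contact_force: [0.5, -1.1, 6.3]
opening: 0.459
finger_force: 53.4
time: 7.82
eef_pos: [0.5155, -0.2667, 0.0407]
tcp_rot: [0.999, 0.033, 0.001, 0.001]
contact_force: [0.5, 0.0, 5.5]
opening: 0.459
finger_force: 52.8
time: 8.23
eef_pos: [0.5143, -0.2658, 0.0748]
tcp_rot: [0.999, 0.033, -0.0, -0.0]
contact_force: [-0.1, -0.1, -0.9]
opening: 0.462
finger_force: 52.2
time: 8.65
eef_pos: [0.5149, -0.2663, 0.2078]
tcp_rot: [0.999, 0.033, 0.001, 0.001]
contact_force: [1.1, -0.4, 0.2]
opening: 0.46
finger_force: 52.2
time: 8.98
eef_pos: [0.5145, -0.266, 0.2295]
tcp_rot: [0.999, 0.033, 0.0, 0.0]
contact_force: [-0.9, 0.9, -0.6]
opening: 0.457
finger_force: 52.2
8.9833 [ 0.5145 -0.266   0.2295] [179.9824  -0.0197   3.7385]
{'at': [260.8, 270.6], 'score': 0.82} [ 0.529  -0.2653  0.268 ]
-0.05 4056 ((-0.0014462750405073166, 0.0006535984575748444), (0.059917300939559937, 0.03357899188995361), 87.12862396240234) -0.04025576092789077
-0.038 7267 ((-0.0018169619143009186, -4.469975829124451e-05), (0.06484560668468475, 0.05985792726278305), 0.23617133498191833) -0.02888881195969726
```

View pics/w3.png

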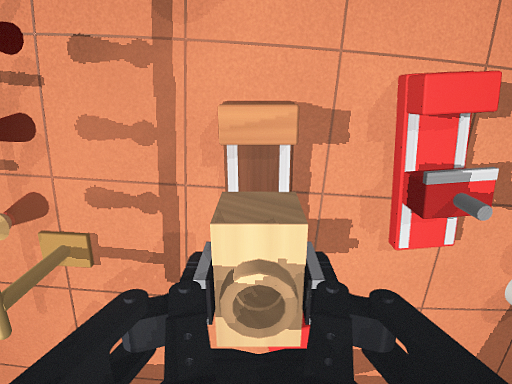

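The foot is held level between the pads: collar at (260,300), block top visible, jaw still open behind it. The underside is about 15.7 mm below the TCP. Next I'll carry it over the rail with the underside near 0.22 m.

```bash
python3 -m inch '[[0.8,0.0005,-0.006,-0.003,0],[0.8,0.001,-0.02,-0.006,0],[0.8,0.003,-0.045,-0.008,0],[0.8,0.006,-0.08,-0.01,0],[0.8,0.0085,-0.116,-0.01,0]]'
python3 -m inch '[[0.8,0.0025,-0.036,0,0],[0.8,0.005,-0.072,0,0],[0.8,0.008,-0.108,0,0],[0.8,0.0105,-0.144,0,0],[0.8,0.013,-0.18,0,0]]'
python3 -m inch '[[0.8,0.0025,-0.036,0,2],[0.8,0.005,-0.07,0,5],[0.8,0.0075,-0.102,0,8],[0.8,0.0095,-0.127,0,10.5],[0.8,0.0105,-0.142,0,12.6]]'
python3 -m inch '[[0.8,0,-0.005,0,0],[0.8,0,-0.005,0,0],[0.8,0,-0.005,0,0],[0.8,0,-0.005,0,0]]'
python3 - <<'E'
from h import *
np.set_printoptions(precision=4,suppress=True)
st=ctrl.get_state();p=ctrl.read_camera("wrist"); save(p,"pics/w4.png"); print(st["time"],st["eef_pos"],R.from_quat(st["tcp_rot"]).as_euler("xyz",True))
for q,z in (("rod_long_tip",.15),("rod_mid",.01),("rod_short",.01),("stand",0)):
    for r in ctrl.tip_of(q,p)[:2]: print(q,np.round(r["at"],1),round(r["score"],2),at_z(p,r["at"],z,st),at_d(p,r["at"],st))
cl=cloud(p,st); np.savez("w4.npz",cl=cl,pos=st["eef_pos"],rot=st["tcp_rot"],pix=p["pixels"])
def box(nm,a,b,c,e,z0,z1):
    m=(cl[...,0]>a)&(cl[...,0]<b)&(cl[...,1]>c)&(cl[...,1]<e)&(cl[...,2]>z0)&(cl[...,2]<z1)
    q=cl[m][:,:2].astype(np.float32)
    if len(q)>9: print(nm,m.sum(),cv2.minAreaRect(q),cv2.minEnclosingCircle(q),q.mean(0),np.median(cl[m][:,2]))
box("stand",.42,.7,.1,.26,.053,.066)
box("longtip",.57,.64,.13,.2,.146,.156)
box("mid/short", .42,.58,.13,.23,.097,.107)
box("mid/short", .42,.58,.13,.23,.113,.123)
E
python3 - <<'E'
import numpy as np
from scipy.optimize import least_squares
tc=np.load("w3.npz")["tc"]
m=(tc[...,2]<-.037)&(tc[...,2]>-.0445)&(abs(tc[...,0])<.022)&(abs(tc[...,1])<.022); q=tc[m][:,:2]
d=lambda c:np.hypot(*(q-c).T)
# best annulus 10..16.5 mm
f=lambda c:np.sum((d(c)>.0165)|(d(c)<.010))
b=min(((f(np.array([x,y])),x,y) for x in np.arange(-.006,.006,.0004) for y in np.arange(-.006,.006,.0004)))
print(len(q),b,q.min(0),q.max(0))
E
```

```text
time: 9.5
eef_pos: [0.5152, -0.1481, 0.2393]
tcp_rot: [0.999, 0.032, -0.0, -0.0]
contact_force: [0.7, 0.1, -0.4]
opening: 0.459
finger_force: 52.2
time: 9.92
eef_pos: [0.5157, 0.0335, 0.2391]
tcp_rot: [0.999, 0.033, -0.0, -0.0]
contact_force: [1.0, 0.3, -0.4]
opening: 0.459
finger_force: 52.2
time: 10.33
eef_pos: [0.5165, 0.1767, 0.239]
tcp_rot: [0.997, -0.077, -0.001, -0.0]
contact_force: [-0.7, 0.7, -0.4]
opening: 0.463
finger_force: 52.2
time: 10.67
eef_pos: [0.5186, 0.1773, 0.2392]
tcp_rot: [0.997, -0.077, -0.0, 0.0]
contact_force: [-0.9, 0.2, -0.2]
opening: 0.462
finger_force: 52.2
10.6667 [0.5186 0.1773 0.2392] [179.9717   0.0224  -8.8768]
rod_long_tip [253.9  81.4] 0.73 [0.6071 0.1674 0.15  ] [0.6071 0.1674 0.1491]
rod_mid [259.7 178.5] 0.52 [0.4972 0.1796 0.01  ] [0.5114 0.1776 0.0621]
rod_short [258.  134.1] 0.74 [0.5523 0.1731 0.01  ] [0.5579 0.1722 0.0557]
rod_short [253.4  82.9] 0.61 [0.611  0.1693 0.01  ] [0.6061 0.1679 0.1498]
stand [256.  135.4] 0.85 [0.5499 0.176  0.    ] [0.5582 0.1742 0.066 ]
stand [252.4  84.8] 0.27 [0.6095 0.1709 0.    ] [0.605  0.1688 0.149 ]
stand 7146 ((0.5708084106445312, 0.17201131582260132), (0.05678185820579529, 0.15198582410812378), 81.97276306152344) ((0.5713255405426025, 0.17173586785793304), 0.07985176146030426) [0.5768 0.1715] 0.06022477315903549
longtip 292 ((0.6069188714027405, 0.1670195311307907), (0.012944748625159264, 0.01292682159692049), 35.20612335205078) ((0.6065795421600342, 0.16706281900405884), 0.006993131246417761) [0.6068 0.1671] 0.14988614988287008
mid/short 184 ((0.5521770119667053, 0.17489668726921082), (0.012860409915447235, 0.013517661020159721), 80.21299743652344) ((0.551302433013916, 0.17505955696105957), 0.006835541687905788) [0.5524 0.175 ] 0.10224498764083878
3469 (np.int64(640), np.float64(-0.001199999999999998), np.float64(-0.0007999999999999978)) [-0.0183116  -0.02199856] [0.01530844 0.02193042]
```

View pics/w4.png

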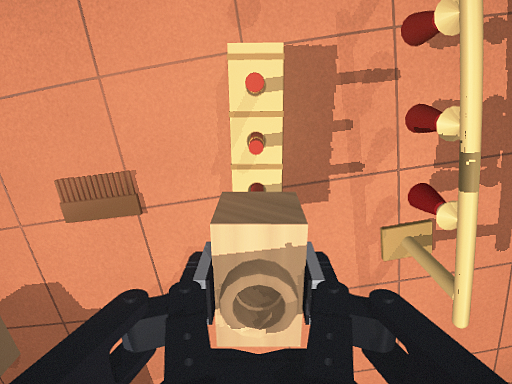

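The wrist view shows the long rod's tip at (255,83), the short one at (256,144) and the third partly hidden by the foot. The row's yaw is about -8.1°, and the long tip is at (0.607,0.167,0.150). I'll move above it while still high, then check.

```bash
python3 -m inch '[[0.8,0.01,0,0,0],[0.8,0.03,-0.001,0,0],[0.8,0.055,-0.002,0,-0.4],[0.8,0.075,-0.003,0,-0.8],[0.8,0.0903,-0.0034,0,-0.8]]'
python3 -m inch '[[0.8,0,0,0,0],[0.8,0,0,0,0],[0.8,0,0,0,0],[0.8,0,0,0,0],[0.8,0,0,0,0]]'
cat > chk.py <<'E'
from h import *
np.set_printoptions(precision=4,suppress=True)
st=ctrl.get_state(); print(st["time"],st["eef_pos"],R.from_quat(st["tcp_rot"]).as_euler("xyz",True))
d=np.load("top.npz")["cl"]; dp=np.load("scene.npz")["cl"]
zt=st["eef_pos"][2]+.0403   # collar top
for n,old in (("top",d),("scene",dp)):
    p=ctrl.read_camera(n); cl=cloud(p); save(p,f"pics/{n}_{st['time']:.1f}.png")
    r=old[(np.hypot(old[...,0]-.607,old[...,1]-.167)<.02)&(abs(old[...,2]-.15)<.008)]
    print(n,"rod tip",len(r),np.median(r,0),(r.min(0)+r.max(0))/2)
    for q,z in (("foot_mid",st["eef_pos"][2]+.0123),):
        for k in ctrl.tip_of(q,p)[:2]: print(q,np.round(k["at"],1),k["score"],at_z(p,k["at"],z))
shift([.6084,.1667,.1757],np.pi/2-np.radians(8.1))
E
python3 chk.py
```

```text
time: 11.33
eef_pos: [0.6107, 0.1667, 0.2392]
tcp_rot: [0.998, -0.071, 0.0, 0.0]
contact_force: [-0.0, -0.3, -1.0]
opening: 0.458
finger_force: 52.2
time: 11.75
eef_pos: [0.6079, 0.1677, 0.2394]
tcp_rot: [0.998, -0.07, -0.0, -0.0]
contact_force: [0.3, 0.6, -0.6]
opening: 0.459
finger_force: 52.2
11.75 [0.6079 0.1677 0.2394] [-179.9991    0.0084   -8.0408]
top rod tip 18 [0.6053 0.1661 0.1484] [0.606  0.1657 0.1488]
scene rod tip 29 [0.6111 0.1666 0.1482] [0.6091 0.1665 0.1469]
foot_mid [300.5 190.2] 0.71 [0.6138 0.1607 0.2517]
shift [0.0003 0.0009 0.0639] turn 0.056154417705727155
```

```bash
python3 -m inch '[[0.8,0.0003,0.0006,0.008,0],[0.8,0.0003,0.0006,0.02,0],[0.8,0.0003,0.0006,0.032,0],[0.8,0.0003,0.0006,0.041,0],[0.8,0.0003,0.0006,0.046,0]]'
python3 -m inch '[[0.8,0,0,0.003,0],[0.8,0,0,0.006,0],[0.8,0,0,0.008,0],[0.8,0,0,0.008,0],[0.8,0,0,0.008,0]]'
python3 - <<'E'
from h import *
np.set_printoptions(precision=4,suppress=True)
Q=[]
for i in range(4):
    st=ctrl.get_state();Q.append(np.r_[st["eef_pos"],st["qpos"]]); p=ctrl.read_camera("wrist")
print(np.array(Q)[:,:3]); save(p,"pics/w5.png"); cl=cloud(p,st); print(st["contact_force"])
p2=ctrl.read_camera("scene"); save(p2,"pics/s5.png",(250,160,350,290),5)
print(R.from_quat(st["tcp_rot"]).as_euler("xyz",True))
shift([.6084,.1667,.1757],np.pi/2-np.radians(8.1))
E
```

```text
time: 12.37
eef_pos: [0.6073, 0.1667, 0.19]
tcp_rot: [0.998, -0.07, -0.002, 0.0]
contact_force: [-0.9, -0.1, -1.1]
opening: 0.459
finger_force: 52.2
time: 12.78
eef_pos: [0.6089, 0.1669, 0.1857]
tcp_rot: [0.998, -0.07, 0.0, -0.0]
contact_force: [-0.4, 0.4, -0.0]
opening: 0.46
finger_force: 52.2
[[0.6089 0.1669 0.1857]
 [0.609  0.1669 0.1859]
 [0.609  0.1669 0.186 ]
 [0.609  0.1669 0.1859]]
[-0.5896  0.084  -1.0313]
[-179.9842   -0.0596   -8.0603]
shift [-0.0004  0.0003  0.0101] turn 0.0416210179499501
```

View pics/w5.png

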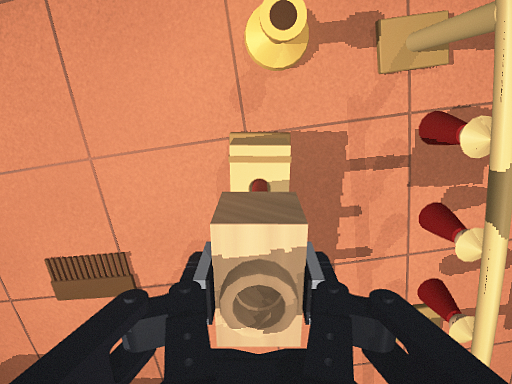

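```bash
python3 - <<'E'
import cv2
im=cv2.imread("pics/s5.png"); cv2.imwrite("pics/s5b.png",im[:600]) 
E
```

```text
(no output)
```

View pics/s5b.png

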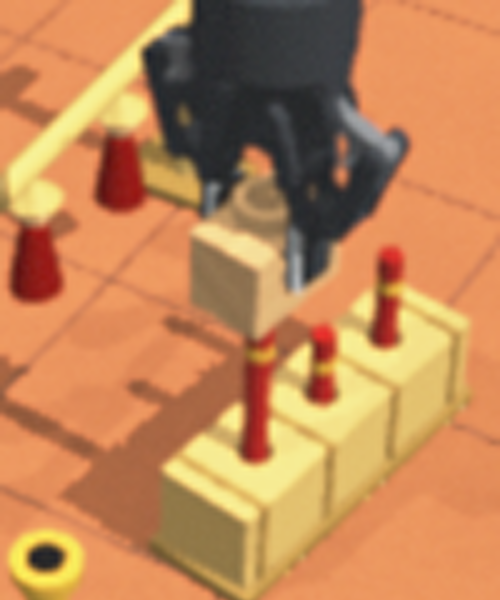

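The scene crop shows the foot straight over the long rod (tip hidden at about (258,335)) and parallel to the row. I'll lower the last 10 mm and recheck the collar fit.

```bash
python3 -m inch '[[0.8,0,0,0.003,0],[0.8,-0.0004,0.0002,0.006,0],[0.8,-0.0004,0.0002,0.009,0],[0.8,-0.0004,0.0002,0.0102,0],[0.8,-0.0004,0.0002,0.0102,0]]'
python3 - <<'E'
from h import *
np.set_printoptions(precision=4,suppress=True)
H=[]
for i in range(4):
    st=ctrl.get_state(); p=ctrl.read_camera("wrist"); tc=(cloud(p,st)-st["eef_pos"])@R.from_quat(st["tcp_rot"]).as_matrix()
    # collar top only: hole + ring, inside the pads
    m=(abs(tc[...,2]+.0403)<.003)&(abs(tc[...,0]+.0015)<.02)&(abs(tc[...,1])<.0175); q=tc[m][:,:2]
    g=[(np.sum((lambda d:(d>.010)&(d<.0165))(np.hypot(q[:,0]-x,q[:,1]-y))),x,y) for x in np.arange(-.005,.003,.0003) for y in np.arange(-.004,.004,.0003)]
    b=max(g)[0]; B=np.array([k[1:] for k in g if k[0]>.99*b]); H.append(np.r_[B.mean(0),b,len(q)]); 
    print(st["eef_pos"],H[-1])
    m=(abs(tc[...,2]+.029)<.003)&(abs(tc[...,1])<.018)&(abs(tc[...,0])<.05)
    x=tc[m][:,0]; print("block x",np.percentile(x,[.5,99.5]), "top z",np.median(tc[m][:,2]), "tilt",np.polyfit(x,tc[m][:,2],1)[0], "dq",np.abs(st["dq"]).max())
shift([.6084,.1667,.1757],np.pi/2-np.radians(8.1)); print(st["contact_force"],st["finger_force"])
E
```

```text
time: 13.45
eef_pos: [0.6078, 0.1667, 0.1742]
tcp_rot: [0.998, -0.07, -0.001, 0.0]
contact_force: [-0.5, -0.5, -1.2]
opening: 0.461
finger_force: 52.2
[0.6078 0.1667 0.1742] [  -0.0013   -0.0006 2794.     2816.    ]
block x [-0.034   0.0302] top z -0.028469394630346853 tilt 0.004482096155095912 dq 0.008729664552401406
[0.608  0.1667 0.1746] [  -0.0012   -0.0006 2782.     2810.    ]
block x [-0.0338  0.0302] top z -0.02847901920177343 tilt 0.005131306200774448 dq 0.008849112036116177
[0.6082 0.1667 0.1749] [  -0.0012   -0.0007 2783.     2813.    ]
block x [-0.0339  0.0302] top z -0.028475505458952034 tilt 0.00516112003869595 dq 0.0047278381656209005
[0.6083 0.1667 0.1751] [  -0.0012   -0.0006 2789.     2811.    ]
block x [-0.0338  0.0302] top z -0.028479417213510827 tilt 0.004083453249153906 dq 0.0037644604078142284
shift [ 0.      0.     -0.0004] turn 0.03869037067266845
[ 0.2614 -0.0194 -1.1255] 52.19621479511261
```

```bash
python3 -m inch '[[0.8,0,0.0003,0,0],[0.8,0,0.0003,0,0],[0.8,0,0.0003,0,0],[0.8,0,0.0003,0,0],[0.8,0,0.0003,0,0]]'
python3 -m inch '[[0.8,0,0,0,0],[0.8,0,0,0,0],[0.8,0,0,0,0],[0.8,0,0,0,0],[0.8,0,0,0,0]]'
python3 -c "
from h import *
st=ctrl.get_state(); print(st['eef_pos'],np.abs(st['dq']).max(),st['time'])
if abs(st['eef_pos'][2]-.1757)<.0015: print(ctrl.sign_off())"
```

```text
time: 14.07
eef_pos: [0.6082, 0.1664, 0.1752]
tcp_rot: [0.998, -0.07, 0.0, -0.0]
contact_force: [0.4, 0.6, -0.7]
opening: 0.458
finger_force: 52.2
time: 14.48
eef_pos: [0.6082, 0.1664, 0.1751]
tcp_rot: [0.998, -0.07, 0.0, -0.0]
contact_force: [0.1, 0.0, -0.9]
opening: 0.463
finger_force: 52.2
[0.60822535 0.16642662 0.17514582] 0.002422434728681798 14.4833
the job is handed in; nothing more can be done
None
```

Job handed in at 14.5 s: the jaw is about 40 mm open, and the foot is held level and at rest about 10 mm above the longest rod by my measurements, with the hole within about 1–2 mm of the rod's axis and the long side parallel to the row. The force readings gave no sign of a bump, and the bystanders were not re-measured at the end.

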